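# Cap off the wok burner's gas header

## Robot

A 6-joint arm with a two-finger parallel gripper is mounted at the origin on the work surface. World frame = base frame: x ahead of the robot, y to its left, z up, the work surface at z = 0. Lengths are in mm, angles in rad, forces in N, time in s.
With the tool pointing down it reaches from about 275 to 825 mm from the base axis. Payload 4.9 kg.
Tool frame: the origin (TCP) lies at the very end of the fingers, on their centre line; the grasp point (between the pads) lies 19 mm behind it; z points along the fingers, y is the direction in which the jaws open and shut (so a half turn about z gives the same grasp; the last joint's range is limited). The gripper opens to 85 mm and grips with 20 to 120 N. Pads are 22 mm wide; open, the fingers measure 114 mm over their backs; the gripper's body (76 mm by 85 mm) begins 54 mm behind the grasp point. The pads swing forward as they close: fully open they stand 13 mm farther back than shut.
Start: joints at [-1.269, 0.326, -0.193, 1.052, 0, 1.437], TCP at [232.188, -498.605, 231.281] pointing down, gripper open.
Joint ranges: [-2.65, 2.65], [-0.97, 1.79], [-1.3, 1.35], [-1.93, 2.1], [-1.47, 1.37], [-3.14, 3.14]. Speed limits (rad/s): [2.57, 2.57, 3.14, 3.14, 3.14, 3.14].

## Interface

Orientations are given as [roll, pitch, yaw] about the fixed x, y, z axes, in that order (R = Rz(yaw) Ry(pitch) Rx(roll)).
In Python, from bench import bot, solve_ik, imaging gives the robot as it stands. Calls block until the motion is done:
- bot.move_ptp(position, orientation): joint-space move of the TCP to a pose.
- bot.movel(position, rot=None, max_speed=150, threshold=None): straight line of the TCP; rot=None keeps the orientation; max_speed is the mean speed in mm/s. With threshold (N) it stops when the force on the tool has changed by that much, and returns True; else False.
- bot.move_j(angles): joint-space move.
- bot.grip(opening, effort=None): opening from 0.0 (shut) to 1.0 (fully open); effort is the grip in N (None keeps the last); returns when the fingers have stopped.
- bot.dwell(seconds).
- solve_ik(position, orientation): joint angles nearest the present ones, or None.
- bot.get_state(): the state.
- imaging.capture(name): name is "scene" or "top" or "wrist"; returns the picture (480x640x3 uint8, blue, green, red); there is no depth.
- imaging.camera_model(name): a dict with "K" (3x3 intrinsics, pixels), "k1" (the pictures are not rectified: a ray, as slopes to the right and down, at radius r is drawn at 1 + k1 r^2 times it, then the intrinsics apply), "position" and "rotation" of the camera in the world. Camera axes: x right, y up, looking along -z (the intrinsics and any distortion apply to the point x, -y, -z); pixel columns grow to the right and rows downward; lengths in mm; the calibration is good to about 2 mm. A picture is of the moment at which its call begins: read the wrist's pose just before it. camera_model takes no time and is no camera call; for the wrist camera it gives the pose at the moment of the call.
A pose or a line that the arm cannot do raises bot.IKError and nothing moves.
- bot.sign_off(): hands the job in, once; it reports no verdict.
The state is a dict: "t": time; "qpos": joint angles; "joint_velocities": joint speeds; "effort": joint torques, N m; "tcp_pos": TCP position; "orientation": TCP orientation; "contact_force": force on the tool from outside, world axes, zero at the start; "wrist_torque": the same for the moment, N m; "opening": opening from 0.0 (shut) to 1.0 (fully open).
Only numpy, scipy, OpenCV 4.12 (cv2) and the standard library are available. Lean on these libraries where they do the work, as an engineer would, in place of code of your own. Each camera call takes 0.05 s, during which the arm holds its last target.

## Task

Shut the gas isolator beside the wok burner, and keep it shut while you run every captive hex cap nut on the header down clockwise with your fingers until it meets its hand-tight stop and then tighten it with the spanner until its rib points at the white tick; the last, stiff part is for the spanner only, with no fingers on the nut. When all the nuts are tight, lay the spanner flat back on the rubber mat and turn the gas on again. Leave the crockery, colander, bottle and jar where they are.

Things in the scene. Friction and masses are not known exactly. Their poses are not given: they have to be found in the camera images.
- isolator (a joint): quarter-turn gas isolator handle on a vertical stem, rad. 0 = gas ON (handle along the pipe, pointing along the valve's own -x), 1.571 = OFF (handle across the pipe, pointing along the valve's own +y); grows clockwise seen from above. Stops at 0 and 1.571; in between it stays where it is left (friction about 0.2 N m). It starts ON
- valve: fixed brass valve on the left of the counter; origin on the counter, on the vertical turning axis of the isolator handle; its pipe (28 mm dia, 130 mm long) runs along its x at 36 mm height
- isolator_grip (a point): grip point on the isolator's black handle bar, 85 mm from the axis. The bar is 16 mm wide, 22 mm high, from 15 to 115 mm from the axis, its middle 97 mm above the counter; x of this frame runs along the bar towards the stem, z up
- header: fixed grey gas header rack, 119 x 420 mm, 30 mm high, long side along its y; origin under its centre. Three square pockets (93 mm, 140 mm apart, the middle one over the origin, floor 10 mm above the counter) hold two or three outlet blocks; one pocket may be empty
- spanner: loose open-ended steel spanner, 0.35 kg, about 215 mm long overall. Origin at the centre of the jaw opening, on the underside. The jaw opens towards its +x, the handle runs to -x (bar 18 mm wide, 20 mm high, from x = -48 to -182 mm). Jaw gap 49.6 mm between flat faces parallel to x, reaching from x = -30 (throat) to +24 mm; head 80 mm wide, 16 mm thick. It starts flat on the mat, z up
- spanner_grip (a point): point in the middle of the spanner's handle, 105 mm behind the jaw centre, 10 mm above the underside; same axes as the spanner
- mat: fixed black rubber mat, 240 (its x) x 160 (its y) x 3 mm; origin under its centre. The spanner's place
- out1: outlet 1: a heavy steel block (90 x 90 x 35 mm, 3 kg) keyed in the header rack's pocket so that it cannot turn, with a flange 72 mm dia 10 mm high on it, a brass neck, and a captive cap nut from 65 to 97 mm above the origin (75 to 107 mm above the counter). Origin at the centre of the block's underside, z up. A white tick on the flange marks its own -x side (towards the robot). May be absent
- nut1_top (a point): centre of the top face of outlet 1's captive brass hex cap nut: 46 mm across flats, 53 mm across corners, 32 mm high below this point, turns about the vertical and does not rise or sink. The point turns with the nut: its x points at a corner, the flats face 30, 90 and 150 degrees from x. A dark rib on the top lies at 5.84 rad counter-clockwise from x and points at the tick when the nut is tight (sum of the two joints below = 2.7)
- nut1 (a joint): outlet 1: how far the nut has been run down by hand, rad, grows clockwise seen from above; starts at 0 to 0.8 and turns easily (0.15 N m) until it meets its seat at 2.2, the hand-tight stop; beyond that the nut carries the seat with it. Turned back, the nut comes off its seat again, so lift the spanner off without turning it back far (it has about 0.3 rad of play on the nut)
- seat1 (a joint): outlet 1: how far the nut has been tightened past hand-tight, rad, same sense; starts at 0, stiff (about 0.9 N m), hard stop at 0.6. Tight is above 0.35
- out2: outlet 2: a heavy steel block (90 x 90 x 35 mm, 3 kg) keyed in the header rack's pocket so that it cannot turn, with a flange 72 mm dia 10 mm high on it, a brass neck, and a captive cap nut from 65 to 97 mm above the origin (75 to 107 mm above the counter). Origin at the centre of the block's underside, z up. A white tick on the flange marks its own -x side (towards the robot). May be absent
- nut2_top (a point): centre of the top face of outlet 2's captive brass hex cap nut: 46 mm across flats, 53 mm across corners, 32 mm high below this point, turns about the vertical and does not rise or sink. The point turns with the nut: its x points at a corner, the flats face 30, 90 and 150 degrees from x. A dark rib on the top lies at 5.84 rad counter-clockwise from x and points at the tick when the nut is tight (sum of the two joints below = 2.7)
- nut2 (a joint): outlet 2: how far the nut has been run down by hand, rad, grows clockwise seen from above; starts at 0 to 0.8 and turns easily (0.15 N m) until it meets its seat at 2.2, the hand-tight stop; beyond that the nut carries the seat with it. Turned back, the nut comes off its seat again, so lift the spanner off without turning it back far (it has about 0.3 rad of play on the nut)
- seat2 (a joint): outlet 2: how far the nut has been tightened past hand-tight, rad, same sense; starts at 0, stiff (about 0.9 N m), hard stop at 0.6. Tight is above 0.35
- out3: outlet 3: a heavy steel block (90 x 90 x 35 mm, 3 kg) keyed in the header rack's pocket so that it cannot turn, with a flange 72 mm dia 10 mm high on it, a brass neck, and a captive cap nut from 65 to 97 mm above the origin (75 to 107 mm above the counter). Origin at the centre of the block's underside, z up. A white tick on the flange marks its own -x side (towards the robot). May be absent
- nut3_top (a point): centre of the top face of outlet 3's captive brass hex cap nut: 46 mm across flats, 53 mm across corners, 32 mm high below this point, turns about the vertical and does not rise or sink. The point turns with the nut: its x points at a corner, the flats face 30, 90 and 150 degrees from x. A dark rib on the top lies at 5.84 rad counter-clockwise from x and points at the tick when the nut is tight (sum of the two joints below = 2.7)
- nut3 (a joint): outlet 3: how far the nut has been run down by hand, rad, grows clockwise seen from above; starts at 0 to 0.8 and turns easily (0.15 N m) until it meets its seat at 2.2, the hand-tight stop; beyond that the nut carries the seat with it. Turned back, the nut comes off its seat again, so lift the spanner off without turning it back far (it has about 0.3 rad of play on the nut)
- seat3 (a joint): outlet 3: how far the nut has been tightened past hand-tight, rad, same sense; starts at 0, stiff (about 0.9 N m), hard stop at 0.6. Tight is above 0.35
- colander: bystander, loose: yellow plastic colander, 210 mm dia, 90 mm high; origin under its centre. Leave it where it is
- pot: bystander, loose: lidded clay pot, 172 mm dia, 128 mm high; origin under its centre. Leave it where it is
- bowl: bystander, loose: blue glazed rice bowl, 116 mm dia, 52 mm high; origin under its centre. Leave it where it is
- bottle: bystander, loose: amber glass sauce bottle, 60 mm dia, 190 mm high; origin under its centre. Leave it where it is
- jar: bystander, loose: glass jar, 72 mm dia, 62 mm high; origin under its centre. Leave it where it is
There are look-alikes about, which are no part of the job. What is shaped like the out2 but blue or green is not meant.

How it is judged (in metres and radians):
On the way, in this order (a step that is already met when the one before it is completed fails the run):
1. the isolator is shut (value of joint isolator above 1.4 rad), for 0.2 s.
2. with the isolator still shut, every nut present is run down hand-tight (within 0.2 rad of the stop) (value of joint each of nut1, nut2, nut3 above 2 rad and value of joint isolator above 1.4 rad), for 0.2 s.
3. with the isolator still shut, every nut present is tight (more than 0.35 rad past hand-tight, and not turned back by more than 0.3 rad) (value of joint each of seat1, seat2, seat3 above 0.35 rad and value of joint each of nut1, nut2, nut3 above 1.9 rad and value of joint isolator above 1.4 rad), for 0.2 s.
At the end, for the whole second after the job is handed in: every nut present is still run down (nut joint above 1.9) and tight (seat joint above 0.35); the spanner lies flat and still on the mat, its handle's middle over the mat and its jaw centre no more than 20 mm past the edge; the isolator is back on (below 0.17 rad) (value of joint each of seat1, seat2, seat3 above 0.35 rad and value of joint each of nut1, nut2, nut3 above 1.9 rad and x of spanner_grip in the frame of mat between -0.12 and 0.12 m and y of spanner_grip in the frame of mat between -0.08 and 0.08 m and x of spanner in the frame of mat between -0.14 and 0.14 m and y of spanner in the frame of mat between -0.1 and 0.1 m and height (world z) of spanner below 0.012 m and angle between spanner's own z axis and vertical below 0.1 rad and linear speed of spanner below 0.02 m/s and value of joint isolator below 0.17 rad); the robot touches nothing.
It fails at once if fingers bear on nut 1 (over 3 N) once it is tightened more than 0.2 rad past hand-tight (contact force between the fingers and out1 above 3 N and value of joint seat1 above 0.2 rad).
It fails at once if fingers bear on nut 2 (over 3 N) once it is tightened more than 0.2 rad past hand-tight (contact force between the fingers and out2 above 3 N and value of joint seat2 above 0.2 rad).
It fails at once if fingers bear on nut 3 (over 3 N) once it is tightened more than 0.2 rad past hand-tight (contact force between the fingers and out3 above 3 N and value of joint seat3 above 0.2 rad).
It fails at once if the colander, pot, bowl, bottle or jar is moved more than 30 mm (distance of any of colander, pot, bowl, bottle, jar from where it was at the start of the episode above 0.03 m).
Of out1, out2, out3 only 2 to 3 are there at a start; the rules pass over those that are not, and their reading is None.
At some moment in a run one of spanner may be knocked a few centimetres aside while the robot is not near it.
Once in a run the grip may slacken for a moment while it holds something.
It also fails if it takes over 210 s, if anything falls off the work surface, if the arm or the gripper's body presses on something with over 40 N, if the wrist force passes 120 N, or if a joint passes its speed limit or range.

## Working session

There is one attempt and no reset: what is moved stays moved. The work goes in short steps, each a Python script; the robot and the scene stay as the last script left them, time stands still between calls to the robot, and variables do not carry over. Pictures are saved under pics/ and viewed, and the job is handed in when it is done.

```bash
ls; mkdir -p pics; python3 - <<'E'
from bench import bot, solve_ik, imaging
import cv2
print(bot.get_state())
for n in ("scene","top","wrist"):
    im=imaging.capture(n); cv2.imwrite(f"pics/{n}0.png",im); m=imaging.camera_model(n); print(n,m)
E
```

```text
pics
{'t': 0.0, 'qpos': array([-1.26917825e+00,  3.26942595e-01, -1.93638390e-01,  1.05197406e+00,
        4.18941253e-06,  1.43658182e+00]), 'joint_velocities': array([-0.00017664,  0.00023439, -0.00044552,  0.00093773,  0.00102461,
       -0.00044202]), 'effort': array([ 1.92931616e-04, -4.43392932e+01,  2.62445819e+01,  1.54659856e-02,
       -3.41613304e-04, -6.19884688e-06]), 'tcp_pos': array([ 232.01515034, -498.00455628,  230.48183871]), 'orientation': array([-3.13985031e+00, -2.39489176e-04,  4.35832363e-01]), 'contact_force': array([0.25029504, 0.12420003, 0.06511294]), 'wrist_torque': array([ 0.02065493,  0.02369358, -0.04813572]), 'opening': 1.0031270396874408}
scene {'K': array([[504.76200514,   0.        , 323.01327451],
       [  0.        , 504.76200514, 241.72990212],
       [  0.        ,   0.        ,   1.        ]]), 'k1': -0.08950175191515707, 'position': array([1139.60440292,  234.09688435, 1006.36110808]), 'rotation': array([ 0.656662  , -0.01331636,  1.97099557])}
top {'K': array([[583.88524371,   0.        , 331.34832195],
       [  0.        , 583.88524371, 243.13968077],
       [  0.        ,   0.        ,   1.        ]]), 'k1': 0.06602967806936635, 'position': array([ 383.92752295,   -7.98821191, 1329.20928191]), 'rotation': array([ 0.07634945, -0.02615136, -1.54788945])}
wrist {'K': array([[387.05763304,   0.        , 322.08807111],
       [  0.        , 387.05763304, 239.82309548],
       [  0.        ,   0.        ,   1.        ]]), 'k1': -0.06903479796624007, 'position': array([ 301.79455555, -466.247503  ,  373.25777807]), 'rotation': array([-3.00585367e-01,  8.18219448e-04, -1.13439567e+00])}
```

View pics/top0.png

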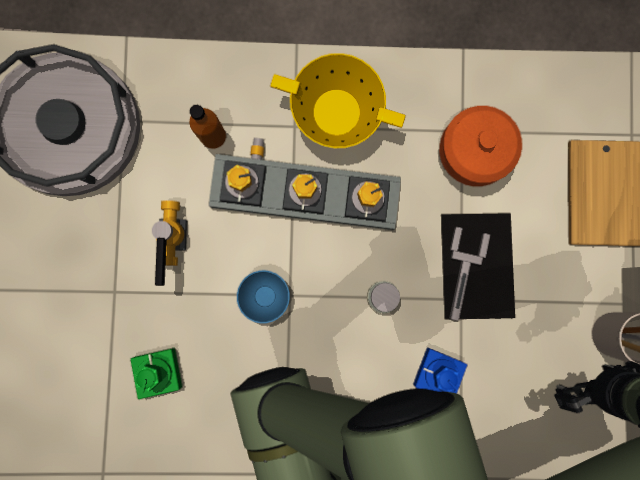

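View pics/scene0.png

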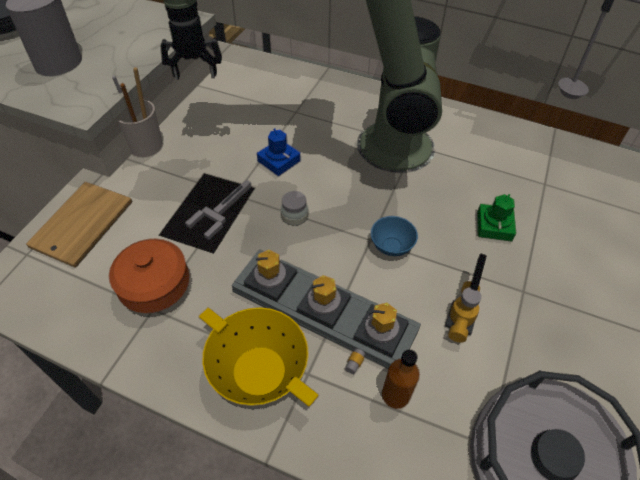

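View pics/wrist0.png

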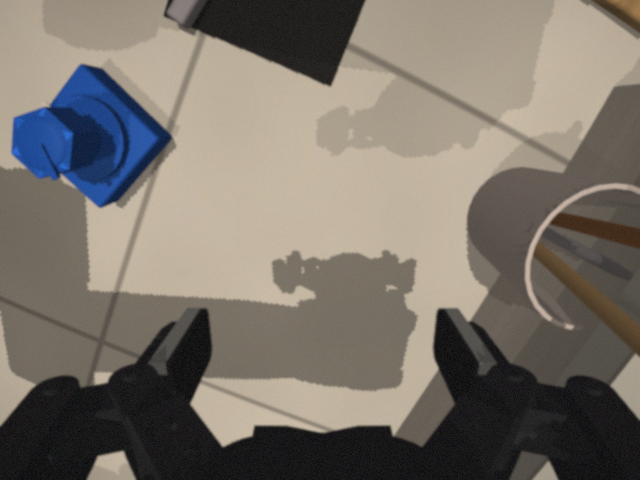

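Three brass outlets are in the header in the top view, at (240,178), (304,185) and (370,193). The blue (440,370) and green (157,373) blocks are look-alikes. The valve axis is near (162,229), with its handle pointing towards the robot. Next I'll enlarge crops.

```bash
cat > h.py <<'E'
import numpy as np, cv2
from scipy.spatial.transform import Rotation as Rn
from bench import bot, solve_ik, imaging
def RR(r): return Rn.from_euler('xyz',r).as_matrix()
def ray(m,u,v):
    K=m["K"]; d=np.array([(u-K[0,2])/K[0,0],(v-K[1,2])/K[1,1]])
    rd=np.hypot(*d); r=rd
    for _ in range(20): r=rd/(1+m["k1"]*r*r)
    s=d*(r/rd if rd>0 else 1)
    return RR(m["rotation"])@np.array([s[0],-s[1],-1.])
def at(m,u,v,z):
    d=ray(m,u,v); p=m["position"]; return p+d*(z-p[2])/d[2]
def px(m,P):
    c=RR(m["rotation"]).T@(np.array(P,float)-m["position"]); s=np.array([c[0],-c[1]])/-c[2]
    s=s*(1+m["k1"]*(s@s)); return np.array([m["K"][0,0]*s[0]+m["K"][0,2],m["K"][1,1]*s[1]+m["K"][1,2]])
def crop(im,x0,y0,x1,y1,f,name):
    cv2.imwrite(f"pics/{name}.png",cv2.resize(im[y0:y1,x0:x1],None,fx=f,fy=f,interpolation=cv2.INTER_CUBIC))
E
python3 - <<'E'
from h import *
im=cv2.imread("pics/top0.png")
crop(im,205,140,405,240,4,"hdr"); crop(im,130,190,210,300,5,"valve"); crop(im,430,205,530,325,5,"mat")
E
```

```text
(no output)
```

View pics/hdr.png

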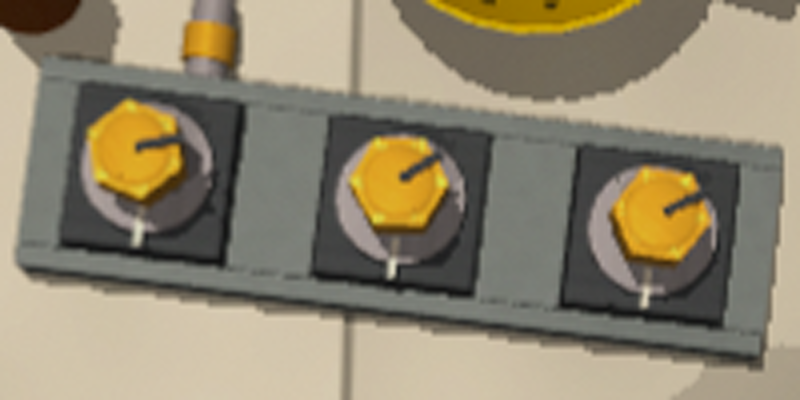

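View pics/valve.png

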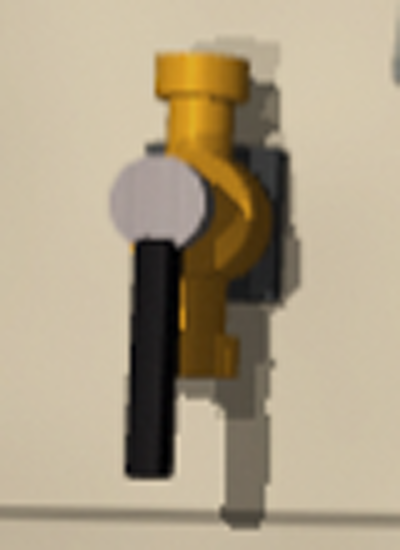

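View pics/mat.png

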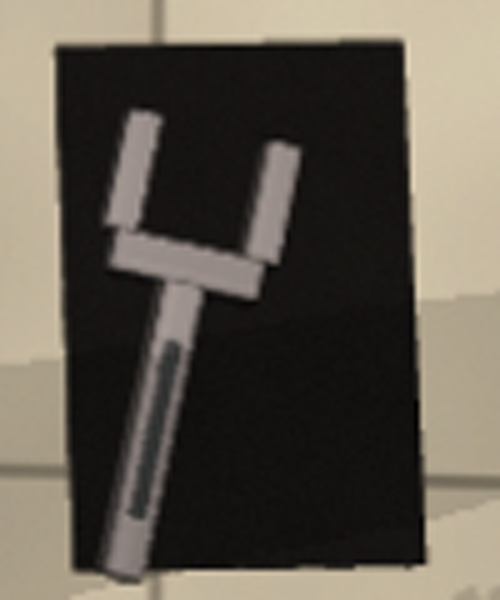

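```bash
python3 - <<'E'
from h import *
np.set_printoptions(precision=1,suppress=True)
m=imaging.camera_model("top")
def A(n,f,x0,y0,pts):
    for z,u,v,l in pts: print(n,l,at(m,(u+.5)/f-.5+x0,(v+.5)/f-.5+y0,z)[:2])
A("hdr",4,205,140,[(107,134,148,'nutL'),(107,400,184,'nutM'),(107,660,215,'nutR'),(55,138,232,'tickL'),(55,392,268,'tM'),(55,645,296,'tR'),(107,180,142,'ribL'),(107,438,156,'ribM'),(107,702,196,'ribR'),(30,45,58,'c'),(30,782,148,'c'),(30,762,352-18,'c'),(30,20,262,'c')])
A("valve",5,130,190,[(110,160,200,'hub'),(108,150,475,'end'),(108,158,242,'in'),(108,127,470,'l'),(108,173,470,'r')])
A("mat",5,430,205,[(3,57,45,'c'),(3,403,40,'c'),(3,425,565,'c'),(3,75,570,'c'),(19,146,112,'tipL'),(19,284,145,'tipR'),(21,183,285,'hin'),(23,125,572,'hend'),(19,185,263,'bridge')])
# scene view of other things, coarse
for n,u,v,z in [('bottle',197,112,190),('bowl',264,297,52),('jar',385,297,62),('pot',484,145,128),('col',338,100,90),('colh',285,84,80),('colh2',391,118,80),('blue',440,372,45),('green',153,372,100)]: print(n,at(m,u,v,z)[:2])
E
```

```text
hdr nutL [613.6 161.6]
hdr nutM [598.5  21.4]
hdr nutR [ 585.8 -116.4]
hdr tickL [577.  165.1]
hdr tM [561.   25.8]
hdr tR [ 549.2 -113.6]
hdr ribL [617.5 137.6]
hdr ribM [614.    1.7]
hdr ribR [ 596.5 -138.5]
hdr c [677.4 223.3]
hdr c [ 638.4 -191.3]
hdr c [ 532.7 -181.7]
hdr c [562.1 233. ]
valve hub [497.3 314.5]
valve end [383.7 313.9]
valve in [480.  315.1]
valve l [385.5 323.3]
valve r [385.9 304.7]
mat c [ 560.4 -290.3]
mat c [ 566.6 -448.7]
mat c [ 327.9 -458.1]
mat c [ 321.6 -300.2]
mat tipL [ 528.7 -327.4]
mat tipR [ 515.3 -389.8]
mat hin [ 450.7 -344. ]
mat hend [ 322.2 -318.1]
mat bridge [ 460.8 -345.4]
bottle [723.7 234.3]
bowl [361.6 104.3]
jar [ 367.6 -157.7]
pot [ 690.4 -351.9]
col [790.1 -45.5]
colh [824.9  70.3]
colh2 [ 757.  -162.2]
blue [ 208.6 -281.4]
green [205.7 320.3]
```

```bash
python3 - <<'E'
from h import *
np.set_printoptions(precision=2,suppress=True)
pi=np.pi
print("iso")
C=np.array([498,314.5])
for base in (0,pi):
  for a in (0,.8,1.57):
    b=pi-a; p=C+85*np.array([np.cos(b),np.sin(b)]); print(base,a,p,solve_ik([*p,80],[pi,0,base-a]))
print("nuts")
for p in ([613.6,161.6],[598.5,21.4],[585.8,-116.4]):
  for y in np.arange(-3,3.1,1): print(p,y,solve_ik([*p,80],[pi,0,y]))
print("sp")
for p in ([613.6,161.6],[598.5,21.4],[585.8,-116.4]):
  for b in (.843,.2,0):
   for f in (0,pi):
    g=np.array(p)-105*np.array([np.cos(b),np.sin(b)]); print(b,f,solve_ik([*g,84],[pi,0,b+f]))
E
```

```text
iso
0 0 [413.  314.5] [ 0.51  0.43 -0.48  0.67  0.   -2.63]
0 0.8 [438.78 375.48] [ 0.58  0.52 -0.32  0.74  0.   -1.76]
0 1.57 [497.93 399.5 ] [ 0.56  0.61 -0.14  0.82  0.   -1.01]
3.141592653589793 0 [413.  314.5] [ 0.51  0.43 -0.48  0.67  0.    0.51]
3.141592653589793 0.8 [438.78 375.48] [ 0.58  0.52 -0.32  0.74  0.    1.38]
3.141592653589793 1.57 [497.93 399.5 ] [ 0.56  0.61 -0.14  0.82  0.    2.13]
nuts
[613.6, 161.6] -3.0 [ 0.14  0.61 -0.15  0.81  0.   -0.  ]
[613.6, 161.6] -2.0 [ 0.14  0.61 -0.15  0.81  0.   -1.  ]
[613.6, 161.6] -1.0 [ 0.14  0.61 -0.15  0.81  0.   -2.  ]
[613.6, 161.6] 0.0 [ 0.14  0.61 -0.15  0.81  0.   -3.  ]
[613.6, 161.6] 1.0 [ 0.14  0.61 -0.15  0.81  0.    2.28]
[613.6, 161.6] 2.0 [ 0.14  0.61 -0.15  0.81  0.    1.28]
[613.6, 161.6] 3.0 [ 0.14  0.61 -0.15  0.81  0.    0.28]
[598.5, 21.4] -3.0 [-0.09  0.55 -0.26  0.76  0.   -0.23]
[598.5, 21.4] -2.0 [-0.09  0.55 -0.26  0.76  0.   -1.23]
[598.5, 21.4] -1.0 [-0.09  0.55 -0.26  0.76  0.   -2.23]
[598.5, 21.4] 0.0 [-0.09  0.55 -0.26  0.76  0.    3.05]
[598.5, 21.4] 1.0 [-0.09  0.55 -0.26  0.76  0.    2.05]
[598
[... 755 characters left out ...]
 0.69  0.   -2.97]
0 3.141592653589793 [ 0.17  0.44 -0.43  0.69  0.    0.17]
0.843 0 [-0.25  0.44 -0.44  0.69  0.    2.05]
0.843 3.141592653589793 [-0.25  0.44 -0.44  0.69  0.   -1.09]
0.2 0 [-0.15  0.38 -0.53  0.65  0.    2.79]
0.2 3.141592653589793 [-0.15  0.38 -0.53  0.65  0.   -0.35]
0 0 [-0.11  0.38 -0.54  0.65  0.    3.04]
0 3.141592653589793 [-0.11  0.38 -0.54  0.65  0.   -0.11]
0.843 0 [-0.49  0.47 -0.39  0.71  0.    1.8 ]
0.843 3.141592653589793 [-0.49  0.47 -0.39  0.71  0.   -1.34]
0.2 0 [-0.42  0.39 -0.52  0.66  0.    2.52]
0.2 3.141592653589793 [-0.42  0.39 -0.52  0.66  0.   -0.62]
0 0 [-0.39  0.38 -0.54  0.65  0.    2.75]
0 3.141592653589793 [-0.39  0.38 -0.54  0.65  0.   -0.39]
```

```bash
python3 - <<'E'
from h import *
pi=np.pi
bot.move_ptp([413,314.5,200],[pi,0,pi])
m=imaging.camera_model("wrist"); im=imaging.capture("wrist"); cv2.imwrite("pics/w1.png",im)
print(bot.get_state()["t"], bot.get_state()["tcp_pos"], px(m,[413,314.5,108]),px(m,[498,314.5,108]),px(m,[383,314.5,108]))
import pickle; pickle.dump(m,open("w1.pkl","wb"))
E
```

```text
3.125 [413.49986794 313.97032859 200.02691996] [322.7875532  241.65182049] [322.80334869 356.44344539] [322.77868816 195.02367086]
```

View pics/w1.png

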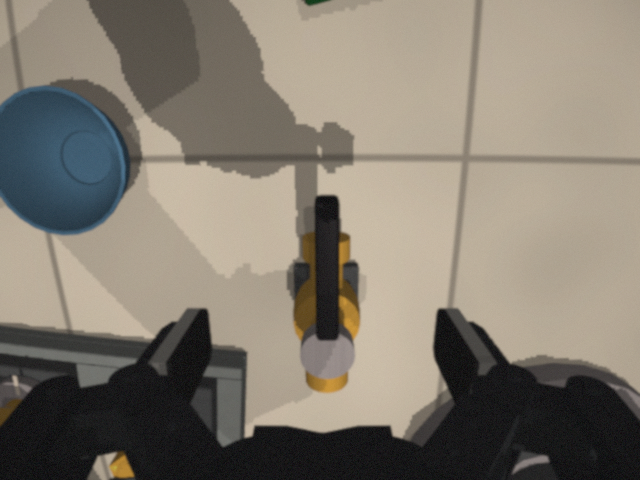

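The wrist view shows the handle bar at u≈327 (end v≈196, hub at (327,353)), about 3 mm more to +y than the top view gave. I'll use y=316.5.

```bash
cat >> h.py <<'E'
pi=np.pi
C_ISO=np.array([498.,316.5])
def iso(a0,a1,base=pi,n=10,z=82,C=C_ISO):
    for a in np.linspace(a0,a1,n+1)[1:]:
        b=pi-a; p=C+85*np.array([np.cos(b),np.sin(b)])
        bot.movel([*p,z],[pi,0,base-a],max_speed=120)
def st(*k):
    s=bot.get_state(); print("t",round(s["t"],2),"tcp",s["tcp_pos"].round(1),"F",s["contact_force"].round(1),"M",s["wrist_torque"].round(2),"op",round(s["opening"],3),"yaw",round(s["orientation"][2],3))
E
python3 - <<'E'
from h import *
bot.movel([413,316.5,82],[pi,0,pi],max_speed=120); st()
bot.grip(0.0,40); st()
iso(0,1.3,n=6); st()
iso(1.3,1.56,n=2); st()
bot.dwell(.3); st()
bot.grip(1.0); st()
s=bot.get_state()["tcp_pos"]
bot.movel([s[0],s[1],200],max_speed=150); st()
m=imaging.camera_model("wrist"); im=imaging.capture("wrist"); cv2.imwrite("pics/w2.png",im); print(px(m,[498,316.5,108]))
E
```

```text
t 4.26 tcp [413.5 316.8  82.7] F [-0.1 -0.4  0.2] M [-0.04 -0.02  0.02] op 1.0 yaw 3.142
t 4.89 tcp [413.1 317.   82.3] F [-0.7  1.9  2.7] M [0.32 0.15 0.04] op 0.177 yaw -3.141
t 7.09 tcp [476.2 401.1  82.4] F [ 0.9 10.5 -2. ] M [1.8  0.02 0.15] op 0.177 yaw 1.844
t 7.66 tcp [498.7 404.5  82.5] F [ 2.1 11.  -3.6] M [ 1.97 -0.32  0.01] op 0.181 yaw 1.584
t 7.96 tcp [498.6 404.4  82.4] F [ 3.2 11.3 -2.4] M [ 1.98 -0.39  0.09] op 0.177 yaw 1.584
t 8.64 tcp [497.1 401.4  82. ] F [-1.1  0.6  0.1] M [-0.01  0.02  0.  ] op 0.997 yaw 1.582
t 9.57 tcp [496.5 401.  199. ] F [-0.2  0.1 -0.4] M [ 0.04 -0.01 -0.  ] op 0.998 yaw 1.582
[321.32332831 358.76820114]
```

View pics/w2.png

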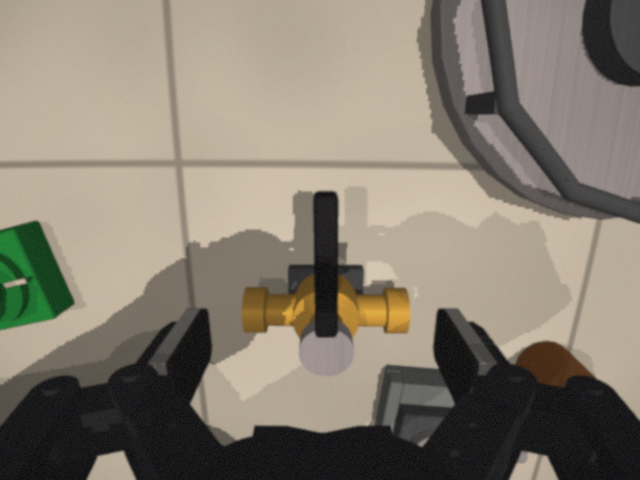

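The isolator handle is now across the pipe: the bar is vertical at u≈326 and the pipe horizontal at v≈310. Next I'll look at each nut from above.

```bash
python3 - <<'E'
from h import *
import pickle
ms=[]
for i,p in enumerate(([613.6,161.6],[598.5,21.4],[585.8,-116.4])):
    bot.move_ptp([*p,190],[pi,0,3.04])
    bot.dwell(.15)
    m=imaging.camera_model("wrist"); im=imaging.capture("wrist"); ms.append(m)
    cv2.imwrite(f"pics/n{i}.png",im); u,v=px(m,[*p,107]); print(u,v)
    ims=im[130:330,210:410]
    crop(im,222,140,422,340,3,f"nc{i}")
st(); pickle.dump(ms,open("nm.pkl","wb"))
a=[cv2.imread(f"pics/nc{i}.png") for i in range(3)]
E
```

```text
320.8554666643118 247.29820954516603
319.9090499561894 246.76825455869678
319.3069262590618 246.85182795984718
t 13.1 tcp [ 586.  -114.9  190. ] F [ 0.2  0.9 -1. ] M [ 0.01 -0.03  0.02] op 0.997 yaw 3.042
```

View pics/nc0.png

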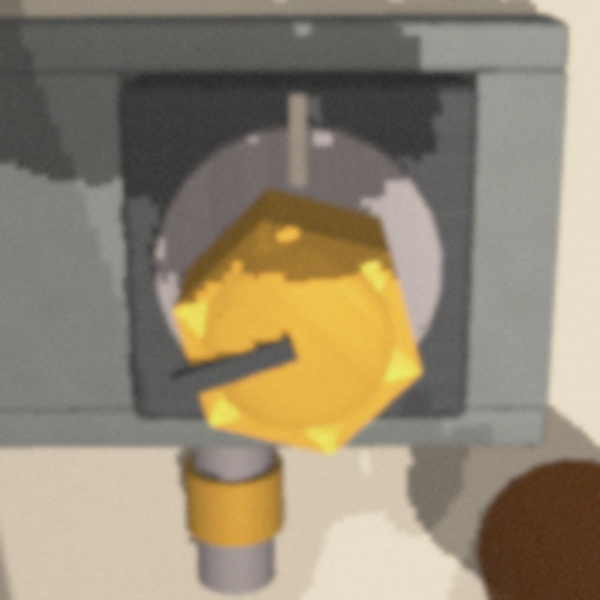

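View pics/nc1.png

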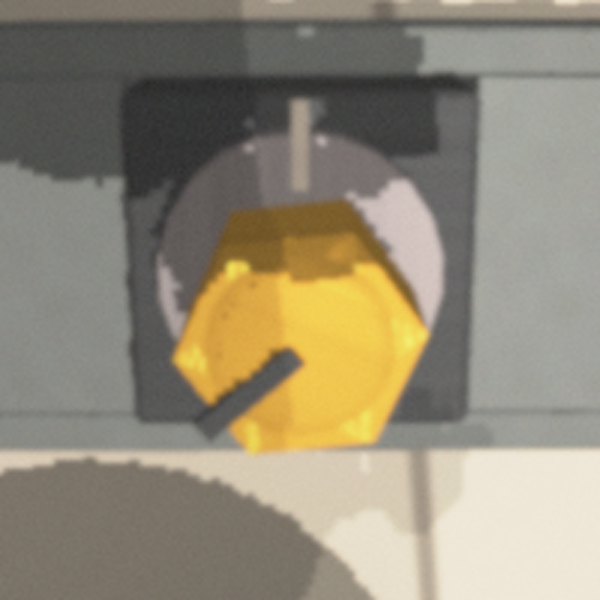

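View pics/nc2.png

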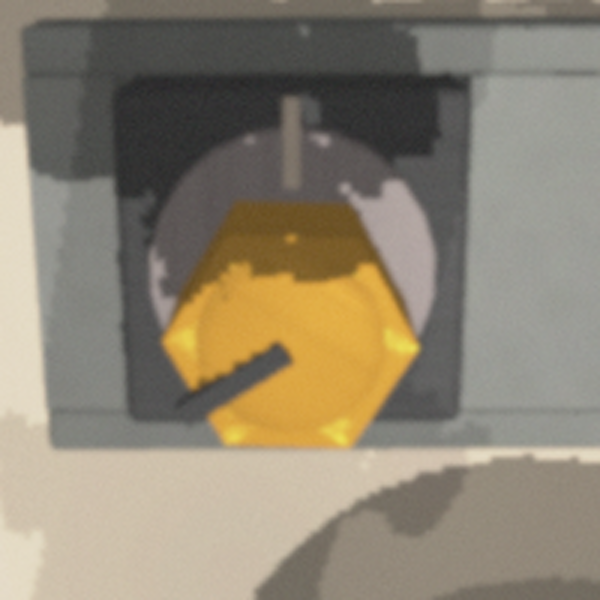

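```bash
python3 - <<'E'
from h import *
import pickle
ms=pickle.load(open("nm.pkl","rb")); np.set_printoptions(precision=3,suppress=True)
D=[[(178,307),(423,372),(293,347),(172,377),(297,95),(298,185)],[(173,358),(429,333),(295,357),(203,430),(301,98),(301,190)],[(162,343),(420,348),(285,350),(180,407),(291,97),(291,187)]]
for m,d in zip(ms,D):
    P=[at(m,(u+.5)/3-.5+222,(v+.5)/3-.5+140,z)[:2] for (u,v),z in zip(d,(107,107,109,109,55,55))]
    an=lambda a,b: np.arctan2(*(b-a)[::-1])
    rib=an(P[2],P[3])%(2*pi); tick=an(P[5],P[4])%(2*pi)
    print("c",(P[0]+P[1])/2,"dia",np.linalg.norm(P[1]-P[0]),"corner",an(P[0],P[1]),"rib",rib,"tick",tick,P[4],"nut",2.7-(rib-tick),"hexcheck",((rib-.0804+pi/6)-an(P[0],P[1]))%(pi/3))
E
```

```text
c [617.333 162.054] dia 52.37526548333182 corner 1.1966151833459537 rib 4.869482038505138 tick 3.051397853928186 [574.009 165.327] nut 0.881915815423048 hexcheck 0.9744729771676905
c [603.862  22.064] dia 53.07530378995181 corner 1.5745588899096354 rib 5.313757926972952 tick 3.0421541896892985 [560.106  26.521] nut 0.4283962627163471 hexcheck 1.0408051590718224
c [ 590.94  -117.305] dia 53.19609439700709 corner 1.4513668330455862 rib 5.135632351830785 tick 3.040292460275461 [ 546.915 -113.268] nut 0.6046601084446759 hexcheck 0.9858716407937049
```

```bash
cat >> h.py <<'E'
NUT=[np.array([615.5,161.8]),np.array([601.2,21.7]),np.array([588.4,-116.9])]
def spin(c,y0,y1,z,step=.35):
    n=max(1,int(np.ceil(abs(y1-y0)/step)))
    for y in np.linspace(y0,y1,n+1)[1:]:
        bot.movel([*c,z],[pi,0,y],max_speed=120)
def hand(i,y0,y1=1.86,z=81,eff=40):
    c=NUT[i]
    bot.move_ptp([*c,150],[pi,0,y0]); bot.movel([*c,z],max_speed=100); st()
    bot.grip(0.0,eff); st()
    spin(c,y0,2.0,z); st(); spin(c,2.0,y1,z,.1); bot.dwell(.2); st()
    bot.grip(1.0); st(); bot.movel([*c,190],[pi,0,y1],max_speed=150)
    bot.move_ptp([*c,190],[pi,0,3.04]); bot.dwell(.1)
    m=imaging.camera_model("wrist"); im=imaging.capture("wrist"); crop(im,222,140,422,340,3,f"h{i}")
    return m
E
python3 - <<'E'
from h import *
import pickle
m=hand(2,3.52); pickle.dump(m,open("h2.pkl","wb"))
E
```

```text
t 14.47 tcp [ 588.9 -117.1   81.6] F [0.2 0.1 0.6] M [-0.01  0.   -0.05] op 1.0 yaw -2.763
t 14.93 tcp [ 589.1 -117.7   81.9] F [-1.  -2.8  4.3] M [-0.52  0.06  0.21] op 0.531 yaw -2.763
t 17.18 tcp [ 589.3 -117.    81.9] F [-0.2 -0.9  7.3] M [-0.18  0.14 -0.2 ] op 0.53 yaw 2.001
t 17.88 tcp [ 589.4 -117.    81.9] F [ 0.3 -0.5  6.2] M [-0.18  0.08  0.27] op 0.53 yaw 1.862
t 18.36 tcp [ 588.2 -116.8   80.8] F [-0.6 -0.7  0.5] M [ 0.03 -0.06 -0.04] op 1.0 yaw 1.86
```

View pics/h2.png

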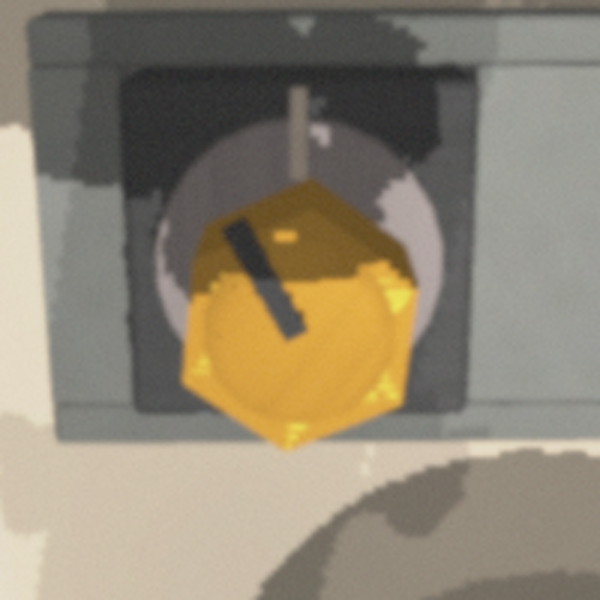

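```bash
cat >> h.py <<'E'
def ribcalc(m,inner,tip,c1=None,c2=None,x0=222,y0=140,f=3):
    P=lambda q,z: at(m,(q[0]+.5)/f-.5+x0,(q[1]+.5)/f-.5+y0,z)[:2]
    a,b=P(inner,109),P(tip,109); rib=np.arctan2(*(b-a)[::-1])%(2*pi)
    print("rib",round(rib,3),"sum",round(2.7-(rib-3.045),3))
    if c1: 
        A,B=P(c1,107),P(c2,107); ca=np.arctan2(*(B-A)[::-1]); r=ca+.0804-pi/6
        r+=round((rib-r)/(pi/3))*pi/3
        print("c",((A+B)/2).round(1),"d",np.linalg.norm(B-A).round(1),"sum from corner",round(2.7-(r-3.045),3))
E
python3 - <<'E'
from h import *
import pickle
m=pickle.load(open("h2.pkl","rb")); ribcalc(m,(297,333),(233,224),(183,383),(413,288))
m=hand(1,3.67); pickle.dump(m,open("h1.pkl","wb"))
m=hand(0,3.26); pickle.dump(m,open("h0.pkl","wb"))
E
```

```text
rib 3.547 sum 2.198
c [ 591.1 -117.9] d 51.5 sum from corner 2.213
t 21.95 tcp [601.7  21.4  81.6] F [ 0.5 -0.3  0.8] M [-0.02  0.02  0.01] op 1.002 yaw -2.614
t 22.4 tcp [601.9  21.2  81.8] F [-0.3 -1.5  4.1] M [-0.42  0.07  0.19] op 0.529 yaw -2.613
t 24.82 tcp [602.4  22.9  81.8] F [1.7 4.1 5.5] M [ 0.69 -0.21 -0.22] op 0.533 yaw 2.003
t 25.52 tcp [602.5  22.9  81.9] F [2.1 4.3 5.2] M [ 0.75 -0.34  0.21] op 0.531 yaw 1.864
t 26.0 tcp [600.9  21.5  80.7] F [-0.3  0.4 -0.4] M [-0.02  0.   -0.04] op 0.995 yaw 1.86
t 29.6 tcp [616.1 161.6  81.6] F [ 0.4 -0.5  0.4] M [-0.03 -0.03  0.04] op 1.0 yaw -3.024
t 30.05 tcp [616.1 161.1  82. ] F [-1.7 -3.7  5. ] M [-0.73  0.24  0.15] op 0.532 yaw -3.023
t 31.92 tcp [616.2 161.6  82. ] F [-0.1 -0.9  5.6] M [-0.37  0.23 -0.24] op 0.536 yaw 1.999
t 32.62 tcp [616.3 161.6  82. ] F [-0.3 -1.5  5.1] M [-0.4   0.22 -0.22] op 0.537 yaw 1.859
t 33.09 tcp [615.4 161.9  80.8] F [ 0.3  0.6 -0.7] M [-0.02 -0.   -0.05] op 0.996 yaw 1.86
```

View pics/h1.png

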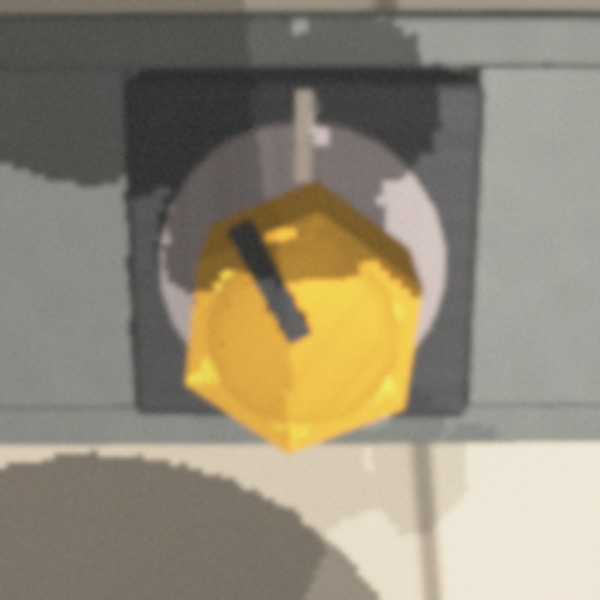

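View pics/h0.png

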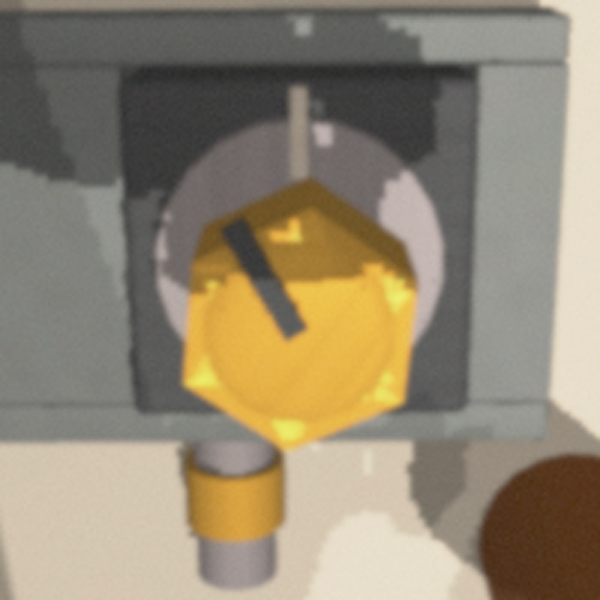

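All three ribs now read about 0.5 rad short of the tick (sum ≈2.2), which is hand-tight. Next, the spanner.

```bash
python3 - <<'E'
from h import *
import pickle
m=pickle.load(open("h1.pkl","rb")); ribcalc(m,(300,333),(240,227),(185,383),(418,290))
m=pickle.load(open("h0.pkl","rb")); ribcalc(m,(297,332),(233,224),(183,385),(415,288))
bot.move_ptp([420,-338,260],[pi,0,2.94]); bot.dwell(.2)
m=imaging.camera_model("wrist"); im=imaging.capture("wrist"); cv2.imwrite("pics/s1.png",im); pickle.dump(m,open("s1.pkl","wb"))
st(); print(px(m,[498.5,-353.8,19]),px(m,[395.6,-332.9,23]))
E
```

```text
rib 3.532 sum 2.213
c [604.2  21.3] d 51.9 sum from corner 2.225
rib 3.551 sum 2.194
c [618.4 160.9] d 52.1 sum from corner 2.208
t 37.41 tcp [ 420.4 -337.5  259.9] F [-0.2 -0.6  0.8] M [ 0.03 -0.02 -0.01] op 0.995 yaw 2.941
[321.20343504 271.28758866] [321.19811671 172.68183858]
```

View pics/s1.png

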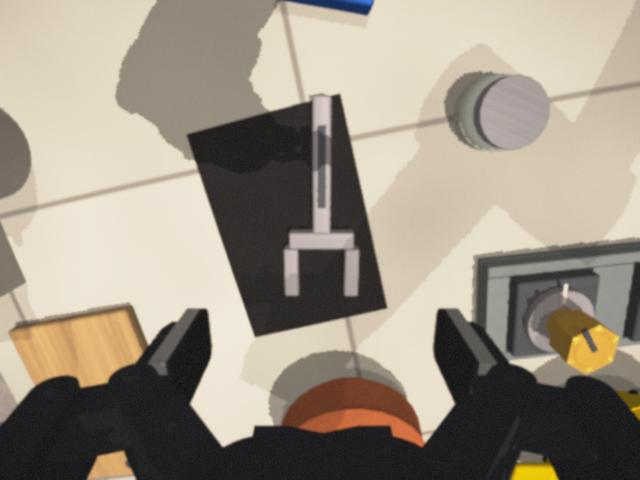

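```bash
python3 - <<'E'
from h import *
import pickle
im=cv2.imread("pics/s1.png"); crop(im,260,80,400,320,2.5,"s1c")
m=pickle.load(open("s1.pkl","rb"))
for n,u,v,z in [("tL",291.5,296,19),("tR",351,296,19),("hend",321,97,23),("h1",321.5,228,23),("brL",289,239,19),("brR",354,239,19)]: print(n,at(m,u,v,z)[:2].round(1))
E
```

```text
tL [ 520.5 -391.3]
tR [ 533.3 -327.8]
hend [ 326.7 -319.1]
h1 [ 450.6 -343.8]
brL [ 456.6 -379.4]
brR [ 470.  -313.3]
```

View pics/s1c.png

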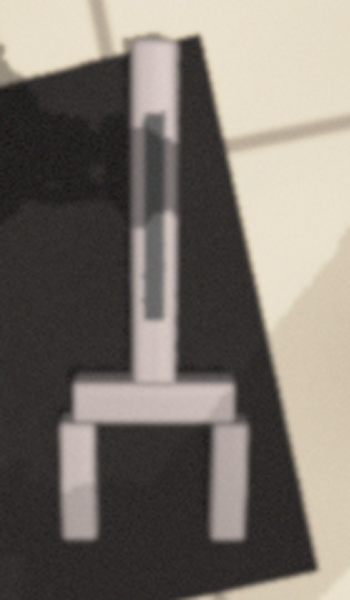

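```bash
python3 - <<'E'
from h import *
import pickle
g=[398.5,-333.5]
bot.move_ptp([*g,60],[pi,0,2.943]); bot.movel([*g,5],max_speed=60,threshold=15); st()
bot.grip(0.0,100); st()
bot.movel([*g,150],max_speed=100); bot.dwell(.2); st()
im=imaging.capture("top"); cv2.imwrite("pics/t2.png",im); crop(im,400,170,560,330,4,"t2c")
im=imaging.capture("scene"); crop(im,120,100,320,300,4,"sc2")
im=imaging.capture("wrist"); cv2.imwrite("pics/w3.png",im)
E
```

```text
t 39.29 tcp [ 398.7 -333.7    5.3] F [-0.3 -0.4  0. ] M [-0.02 -0.02  0.05] op 1.0 yaw 2.943
t 39.93 tcp [ 398.5 -333.7    5.5] F [-0.9  1.2  4.9] M [ 0.15  0.22 -0.09] op 0.185 yaw 2.943
t 41.73 tcp [ 398.3 -333.3  149.6] F [-0.7 -0.4 -3.9] M [ 0.02  0.06 -0.03] op 0.186 yaw 2.943
```

View pics/t2c.png

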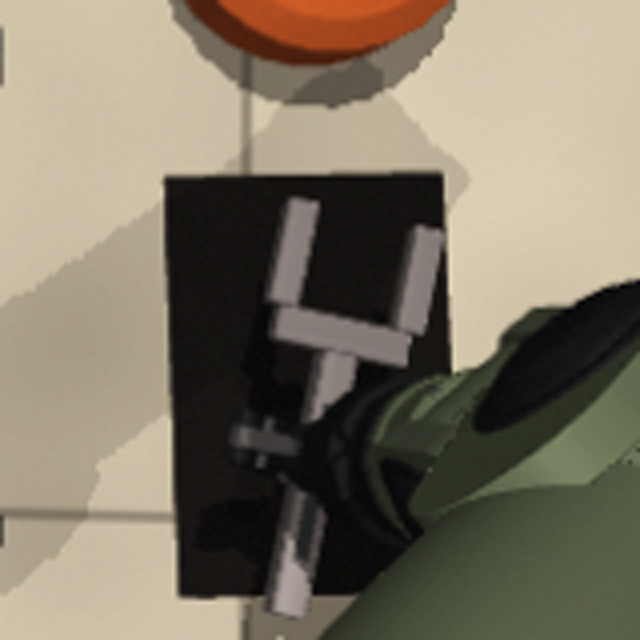

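View pics/sc2.png

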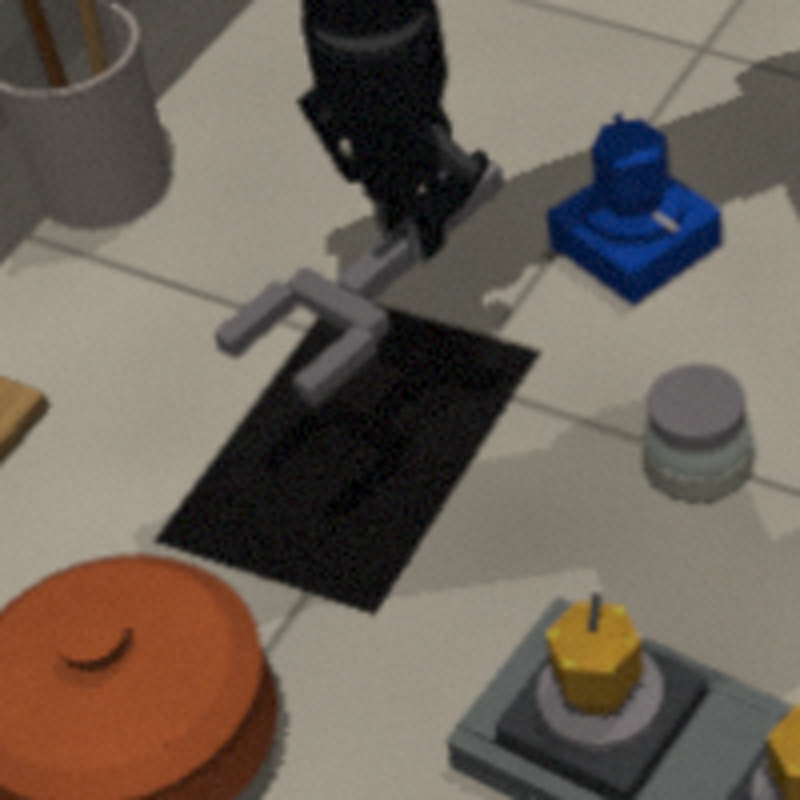

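View pics/w3.png

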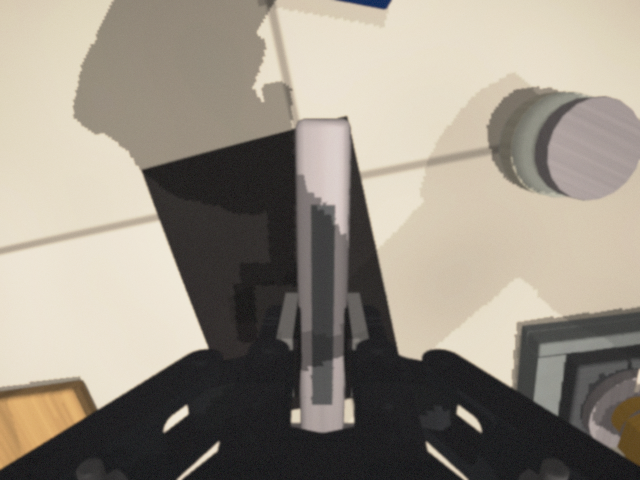

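```bash
python3 - <<'E'
from h import *
m=imaging.camera_model("top")
t=np.array([398.4,-333.4])
for z in (164,158):
  a=[at(m,(u+.5)/4-.5+400,(v+.5)/4-.5+170,z)[:2] for u,v in [(304,201),(428,230),(290,612)]]
  mid=(a[0]+a[1])/2; d=mid-t; print(z,mid.round(1),np.linalg.norm(d).round(1),np.arctan2(d[1],d[0]).round(3),"sep",np.linalg.norm(a[0]-a[1]).round(1),"end",np.linalg.norm(a[2]-t).round(1))
E
```

```text
164 [ 521.4 -356.9] 125.2 -0.189 sep 63.6 end 77.1
158 [ 522.1 -358.7] 126.3 -0.202 sep 64.0 end 77.1
```

```bash
cat >> h.py <<'E'
NT=[np.array([616.3,161.9]),np.array([602.9,22.5]),np.array([589.5,-116.9])]
L=104.
def sp(c,b): return c-L*np.array([np.cos(b),np.sin(b)])
def onto(c,b,ztop=140,z=85):
    bot.move_ptp([*sp(c,b),ztop],[pi,0,b+pi]); st()
    r=bot.movel([*sp(c,b),z],max_speed=50,threshold=12); st(); return r
def arc(c,b0,b1,z=85,step=.11):
    n=max(1,int(np.ceil(abs(b1-b0)/step)))
    for b in np.linspace(b0,b1,n+1)[1:]:
        bot.movel([*sp(c,b),z],[pi,0,b+pi],max_speed=60)
    st()
E
python3 - <<'E'
from h import *
print(onto(NT[2],.84))
im=imaging.capture("top"); crop(im,320,140,480,260,4,"t3c")
im=imaging.capture("scene"); crop(im,180,180,340,300,5,"sc3")
E
```

```text
t 42.65 tcp [ 520.1 -194.2  139.9] F [-1.3 -0.4 -4.2] M [-0.07  0.01  0.02] op 0.183 yaw -2.302
t 43.9 tcp [ 520.4 -194.4   85.4] F [-0.2 -0.6 -3.7] M [-0.05  0.07  0.05] op 0.182 yaw -2.302
False
```

View pics/t3c.png

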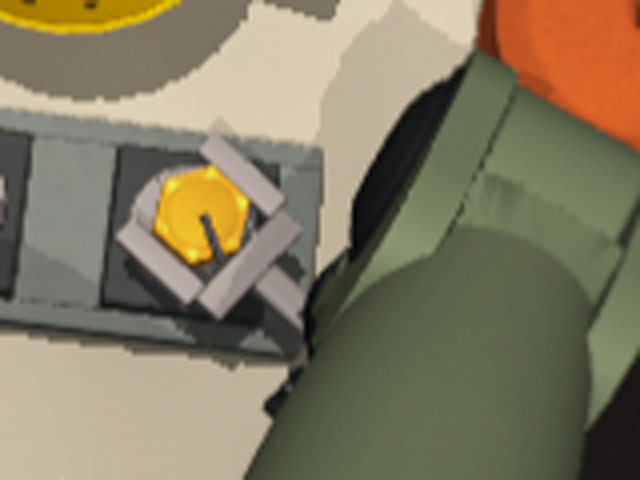

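View pics/sc3.png

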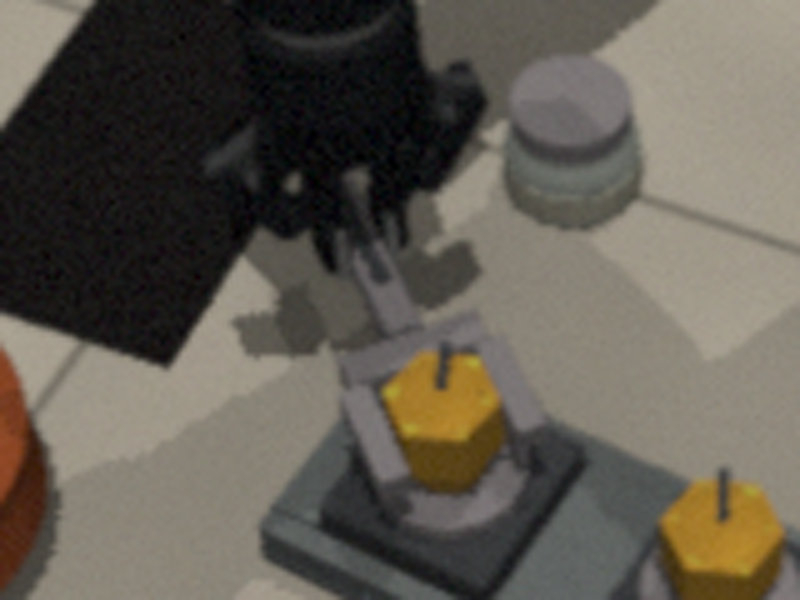

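The jaw is seated round nut 3 with clearance. Turning clockwise.

```bash
python3 - <<'E'
from h import *
import pickle
c=NT[2]
arc(c,.84,.6); arc(c,.6,.4); arc(c,.4,.25); arc(c,.25,.18); bot.dwell(.2); st()
im=imaging.capture("top"); crop(im,320,140,480,260,4,"t4c")
arc(c,.18,.28)
s=sp(c,.28); bot.movel([*s,140],max_speed=80); bot.dwell(.1); st()
im=imaging.capture("top"); crop(im,320,140,480,260,4,"t5c")
E
```

```text
t 44.88 tcp [ 504.4 -176.1   85.3] F [ 1.  -0.5 -4.2] M [-0.19 -0.15  0.24] op 0.185 yaw -2.539
t 45.52 tcp [ 494.5 -158.    85.3] F [ 2.5 -2.  -4.4] M [-0.47 -0.47  0.28] op 0.188 yaw -2.739
t 46.09 tcp [ 489.4 -143.2   85.2] F [ 3.5 -2.9 -3.4] M [-0.61 -0.74  0.19] op 0.187 yaw -2.889
t 46.37 tcp [ 487.8 -136.1   85.2] F [ 3.5 -3.2 -3.7] M [-0.64 -0.73  0.15] op 0.185 yaw -2.959
t 46.57 tcp [ 487.8 -136.1   85.2] F [ 3.  -3.3 -4.2] M [-0.67 -0.81  0.25] op 0.185 yaw -2.96
t 46.94 tcp [ 488.5 -145.3   84.5] F [ 0.1 -2.1 -3. ] M [-0.41 -0.05 -0.19] op 0.187 yaw -2.863
t 47.88 tcp [ 489.  -145.3  139.3] F [ 0.5 -0.2 -3.8] M [ 0.    0.08 -0.  ] op 0.179 yaw -2.862
```

View pics/t4c.png

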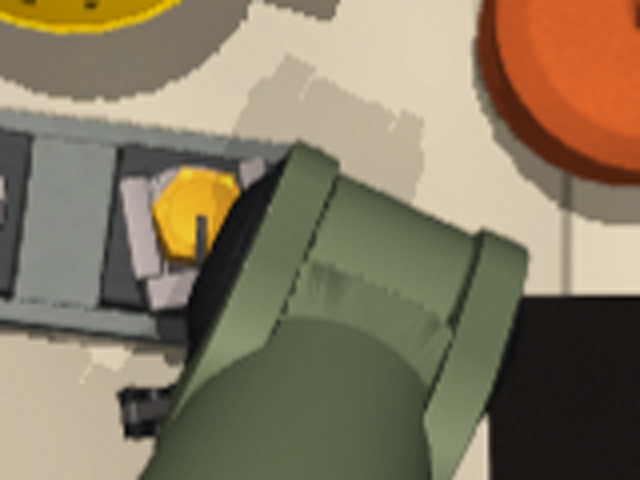

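View pics/t5c.png

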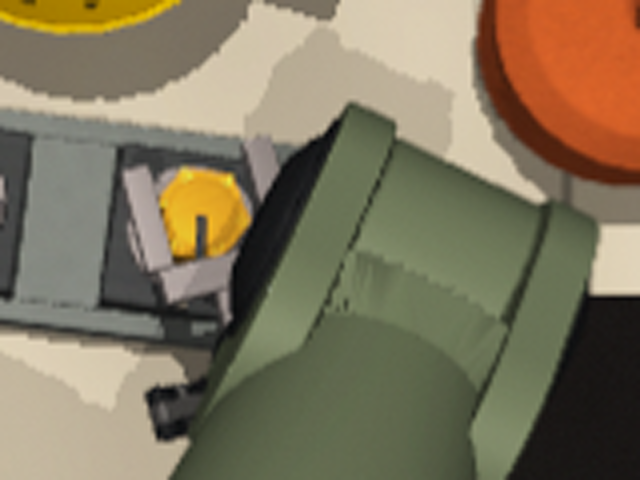

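The rib on nut 3 is roughly 0.1 rad short of the tick: vertical at u=201 in the crop, where the tick leans left. That puts the seat near 0.38, which is too thin a margin, so I'll take a second bite.

```bash
python3 - <<'E'
from h import *
c=NT[2]
print(onto(c,.42))
arc(c,.42,.2); arc(c,.2,.04); bot.dwell(.2); st()
arc(c,.04,.2)
s=sp(c,.2); bot.movel([*s,140],max_speed=80); bot.dwell(.1); st()
bot.move_ptp([480,-200,200],[pi,0,.6+pi]); bot.dwell(.1)
im=imaging.capture("top"); crop(im,330,160,410,230,8,"t6c"); cv2.imwrite("pics/t6.png",im)
E
```

```text
t 48.21 tcp [ 494.4 -159.4  139.6] F [ 0.3  0.4 -3.4] M [-0.04  0.02 -0.02] op 0.183 yaw -2.725
t 49.46 tcp [ 494.9 -159.5   85.3] F [-0.1 -0.1 -4.1] M [0.01 0.03 0.04] op 0.182 yaw -2.722
False
t 50.14 tcp [ 488.  -138.1   85.2] F [ 0.1 -1.1 -4.8] M [-0.18  0.05  0.1 ] op 0.181 yaw -2.939
t 50.73 tcp [ 486.2 -121.8   85.2] F [ 2.  -3.4 -4. ] M [-0.71 -0.24  0.23] op 0.181 yaw -3.099
t 50.92 tcp [ 486.1 -121.7   85.2] F [ 1.6 -4.  -2.4] M [-0.83 -0.37  0.29] op 0.184 yaw -3.101
t 51.51 tcp [ 487.1 -136.6   84.7] F [ 0.6 -1.1 -3.9] M [-0.14 -0.06 -0.09] op 0.183 yaw -2.944
t 52.45 tcp [ 487.  -137.3  139.3] F [-0.7 -0.3 -3.7] M [-0.05  0.06  0.03] op 0.18 yaw -2.942
```

View pics/t6c.png

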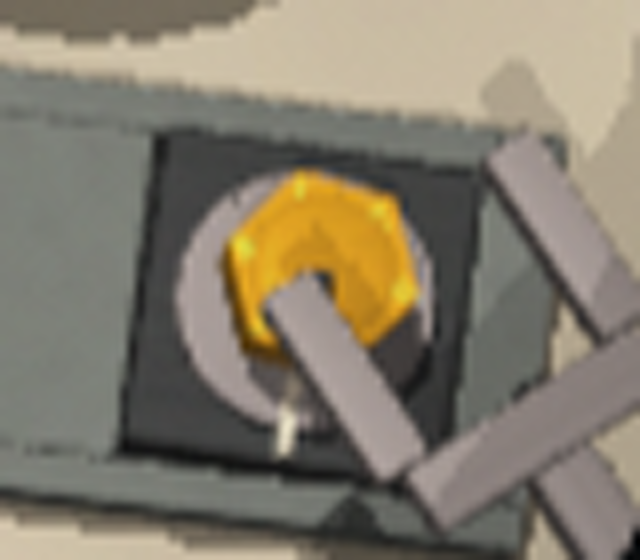

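View pics/t6.png

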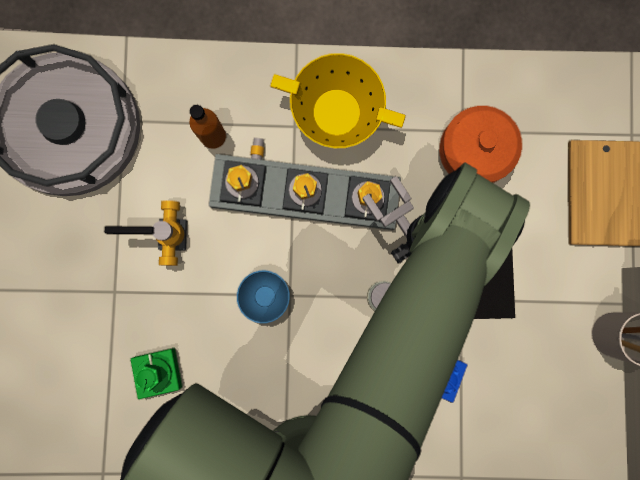

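```bash
python3 - <<'E'
from h import *
c=NT[1]
print(onto(c,.84))
im=imaging.capture("top"); crop(im,205,140,405,240,4,"t7c")
arc(c,.84,.5); arc(c,.5,.25); arc(c,.25,.05); bot.dwell(.2); st()
arc(c,.05,.2)
s=sp(c,.2); bot.movel([*s,140],max_speed=80); bot.dwell(.1); st()
im=imaging.capture("top"); crop(im,205,140,405,240,4,"t8c")
E
```

```text
t 53.86 tcp [533.2 -54.  139.4] F [ 0.  -0.  -3.7] M [-0.08 -0.01 -0.05] op 0.181 yaw -2.3
t 55.11 tcp [533.8 -55.   85.3] F [-0.3  0.3 -3.2] M [-0.07 -0.03 -0.02] op 0.182 yaw -2.302
False
t 56.36 tcp [512.7 -27.9  85.3] F [ 3.2 -1.2 -4.2] M [-0.39 -0.5   0.22] op 0.182 yaw -2.639
t 57.23 tcp [503.   -3.8  85.3] F [ 4.1 -2.5 -5. ] M [-0.6  -0.83  0.14] op 0.185 yaw -2.889
t 57.88 tcp [499.9  16.5  85.3] F [ 4.5 -3.3 -4. ] M [-0.72 -0.81  0.2 ] op 0.181 yaw -3.089
t 58.08 tcp [499.9  16.5  85.3] F [ 4.3 -3.7 -4. ] M [-0.69 -0.85  0.19] op 0.186 yaw -3.089
t 58.65 tcp [500.2   2.4  84.7] F [-0.5 -2.  -4.1] M [-0.12  0.17 -0.1 ] op 0.184 yaw -2.943
t 59.59 tcp [500.4   1.9 139.4] F [ 0.5 -0.3 -4.2] M [ 0.01  0.06 -0.01] op 0.183 yaw -2.942
```

View pics/t7c.png

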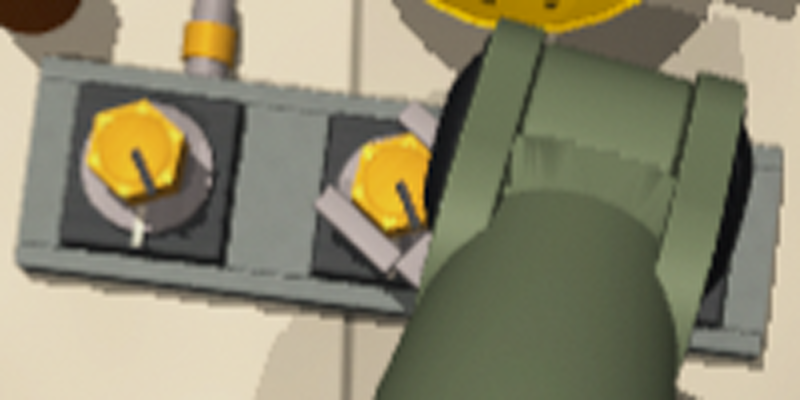

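View pics/t8c.png

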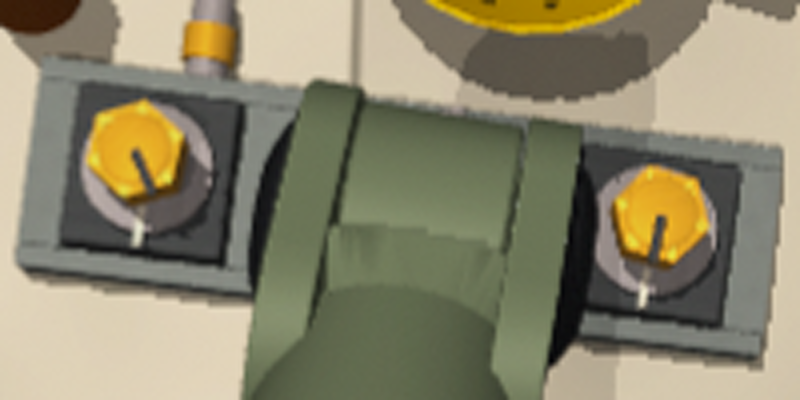

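Nut 3's rib (660,218)→(654,262) now lies in line with its tick. Next is nut 1, on the left.

```bash
python3 - <<'E'
from h import *
c=NT[0]
print(onto(c,.84))
im=imaging.capture("top"); crop(im,205,140,405,240,4,"t9c")
arc(c,.84,.5); arc(c,.5,.25); arc(c,.25,.05); bot.dwell(.2); st()
arc(c,.05,.2)
s=sp(c,.2); bot.movel([*s,140],max_speed=80); bot.dwell(.1); st()
bot.move_ptp([430,-150,220],[pi,0,.2+pi]); bot.dwell(.1)
im=imaging.capture("top"); crop(im,205,140,405,240,4,"t10c"); cv2.imwrite("pics/t10.png",im)
E
```

```text
t 60.17 tcp [546.5  84.9 139.3] F [-0.8 -0.2 -3.6] M [-0.08  0.04 -0.01] op 0.184 yaw -2.301
t 61.42 tcp [547.2  84.5  85.4] F [ 1.  -0.2 -4.4] M [-0.05 -0.04 -0.01] op 0.18 yaw -2.302
False
t 62.67 tcp [526.1 111.6  85.3] F [ 4.  -1.1 -4.4] M [-0.43 -0.75  0.22] op 0.18 yaw -2.639
t 63.54 tcp [516.6 135.5  85.3] F [ 4.7 -2.9 -4.5] M [-0.6  -0.91  0.17] op 0.186 yaw -2.888
t 64.19 tcp [513.4 155.8  85.2] F [ 4.9 -3.6 -5.2] M [-0.74 -0.9   0.19] op 0.187 yaw -3.088
t 64.39 tcp [513.4 155.8  85.2] F [ 5.  -3.1 -3.8] M [-0.63 -0.94  0.21] op 0.182 yaw -3.089
t 64.96 tcp [513.8 141.7  84.8] F [-0.4  0.  -4.1] M [0.01 0.01 0.03] op 0.185 yaw -2.943
t 65.9 tcp [513.8 141.2 139.3] F [-0.5 -0.3 -5.7] M [0.03 0.04 0.  ] op 0.184 yaw -2.942
```

View pics/t9c.png

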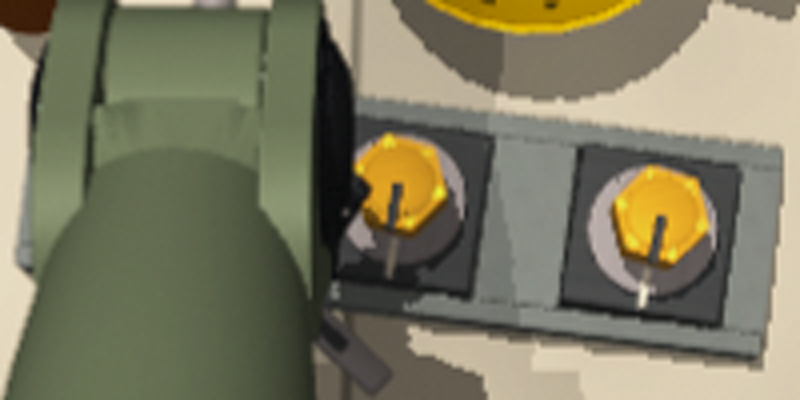

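View pics/t10c.png

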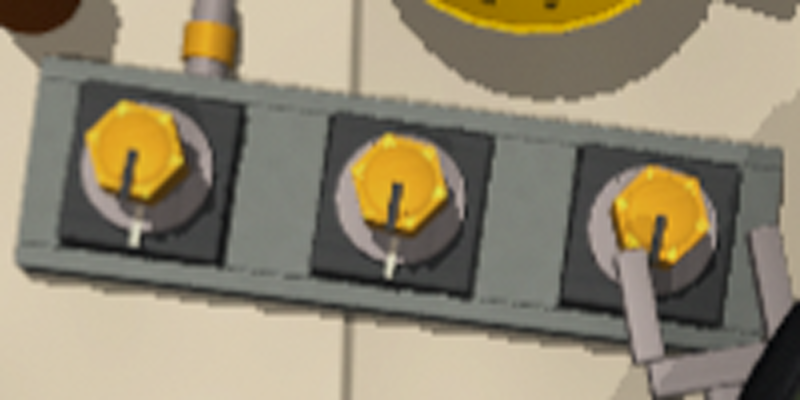

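View pics/t10.png

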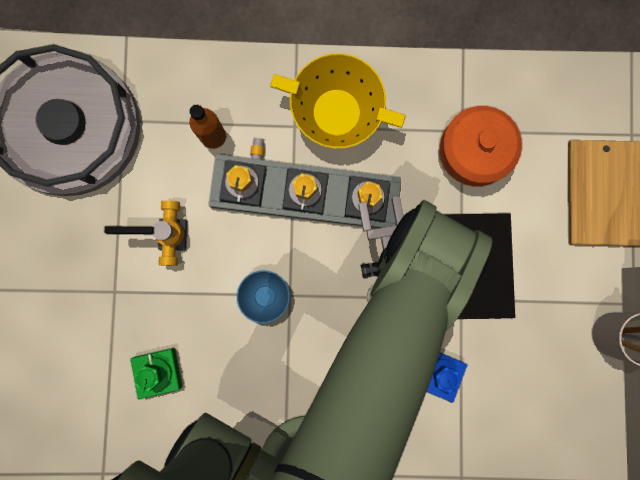

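All three ribs point at their ticks: L (132,152)→(125,194), M (398,185)→(392,228), and R the same as before. Now I'll lay the spanner on the mat.

```bash
python3 - <<'E'
from h import *
g=[402,-374]; b=.03
bot.move_ptp([*g,120],[pi,0,b+pi])
bot.movel([*g,20],max_speed=100); print(bot.movel([*g,4.5],max_speed=20,threshold=6)); st()
bot.dwell(.2); bot.grip(1.0); st()
bot.movel([*g,220],max_speed=150); bot.dwell(.1); st()
im=imaging.capture("wrist"); cv2.imwrite("pics/w5.png",im)
bot.move_ptp([400,100,260],[pi,0,pi]); 
im=imaging.capture("top"); crop(im,430,205,530,325,5,"t11c"); cv2.imwrite("pics/t11.png",im)
im=imaging.capture("scene"); crop(im,140,150,280,270,5,"sc11")
E
```

```text
True
t 70.06 tcp [ 401.8 -373.8    5.5] F [-0.6 -0.3  5.3] M [ 0.05  0.03 -0.02] op 0.182 yaw -3.112
t 70.93 tcp [ 400.8 -372.6    4.3] F [-0.3  0.8 -0.8] M [-0.01  0.02  0.  ] op 1.0 yaw -3.112
t 72.62 tcp [ 401.7 -373.6  219.1] F [-1.3 -1.1 -0.5] M [-0.05 -0.03 -0.04] op 1.003 yaw -3.112
```

View pics/t11c.png

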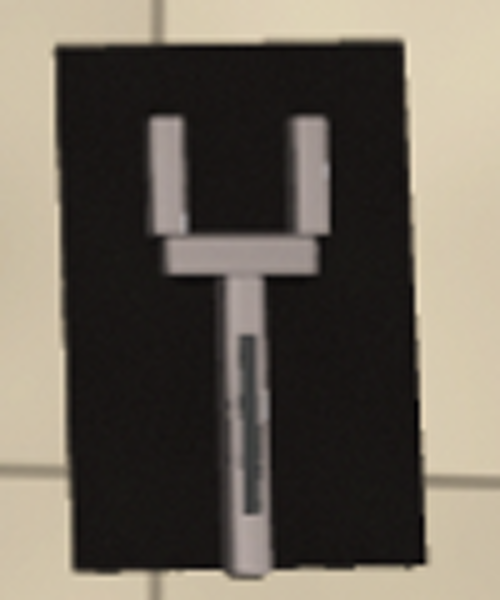

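View pics/sc11.png

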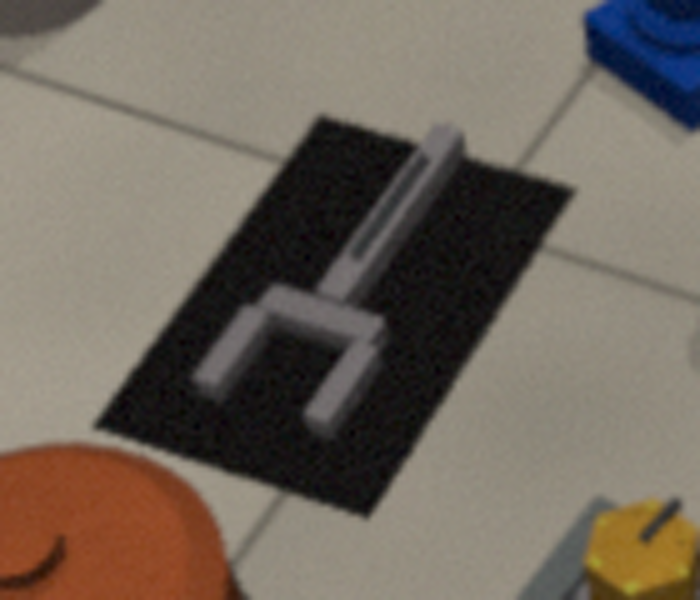

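View pics/t11.png

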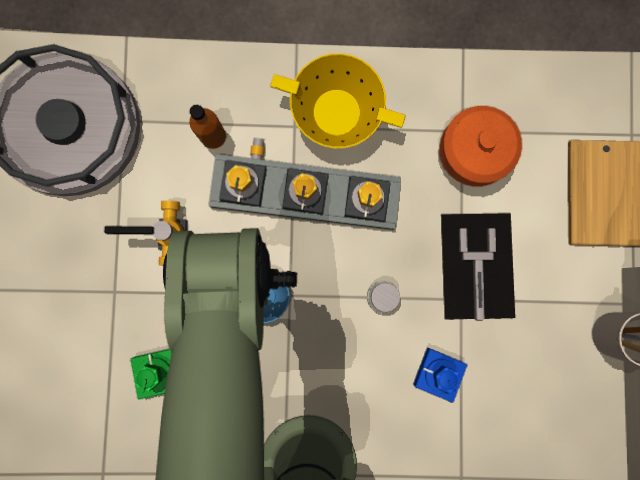

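The spanner lies flat on the mat. Its jaw tips are at (166–310,117) in the crop and the handle end is at the mat's lower edge, so the handle's middle is well inside. Now I'll turn the gas back on.

```bash
python3 - <<'E'
from h import *
a=1.56; b=pi-a; p=C_ISO+85*np.array([np.cos(b),np.sin(b)])
bot.move_ptp([*p,200],[pi,0,pi-a]); bot.movel([*p,82],max_speed=120); st()
bot.grip(0.0,40); st()
iso(1.56,.26,n=6); iso(.26,-.03,n=2); bot.dwell(.2); st()
bot.grip(1.0); s=bot.get_state()["tcp_pos"]; bot.movel([s[0],s[1],200]); bot.dwell(.1); st()
cv2.imwrite("pics/w6.png",imaging.capture("wrist"))
bot.move_ptp([400,0,300],[pi,0,pi]); bot.dwell(.3); st()
im=imaging.capture("top"); cv2.imwrite("pics/t12.png",im)
E
```

```text
t 77.42 tcp [497.7 401.8  82.9] F [ 0.1 -1.2  1. ] M [ 0.01 -0.04  0.01] op 0.999 yaw 1.582
t 78.06 tcp [497.9 401.7  82.3] F [ 2.7 -0.6  0.3] M [-0.02 -0.43  0.36] op 0.174 yaw 1.582
t 81.04 tcp [415.8 317.   82.5] F [ 7.6  8.3 -7.3] M [ 1.35 -1.26 -0.9 ] op 0.181 yaw -3.117
t 82.76 tcp [412.2 313.5 198.8] F [-0.1  0.9 -0.8] M [-0.   -0.03  0.07] op 1.001 yaw -3.112
t 84.36 tcp [400.1   0.6 299.7] F [ 0.1  0.5 -0.2] M [-0.04 -0.04  0.03] op 1.0 yaw -3.14
```

View pics/w6.png

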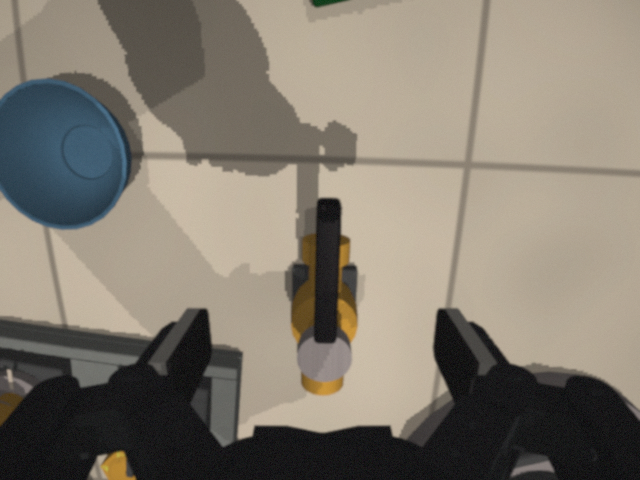

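View pics/t12.png

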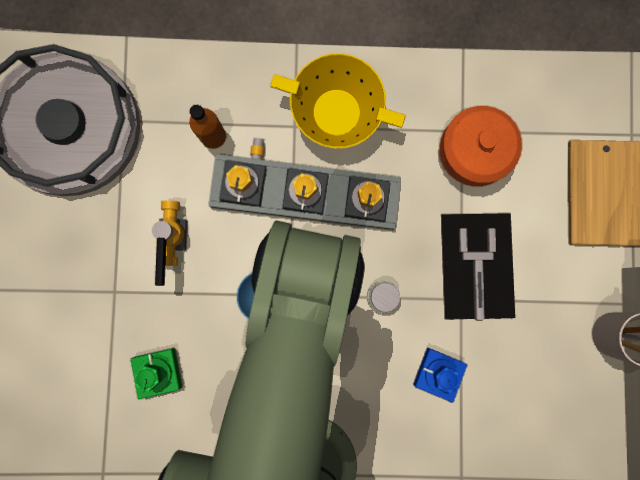

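```bash
python3 - <<'E'
from h import *
crop(cv2.imread("pics/t12.png"),205,140,405,240,4,"t12c")
bot.sign_off(); st()
E
```

```text
the job is handed in; nothing more can be done
the job is handed in; nothing more can be done
```

View pics/t12c.png

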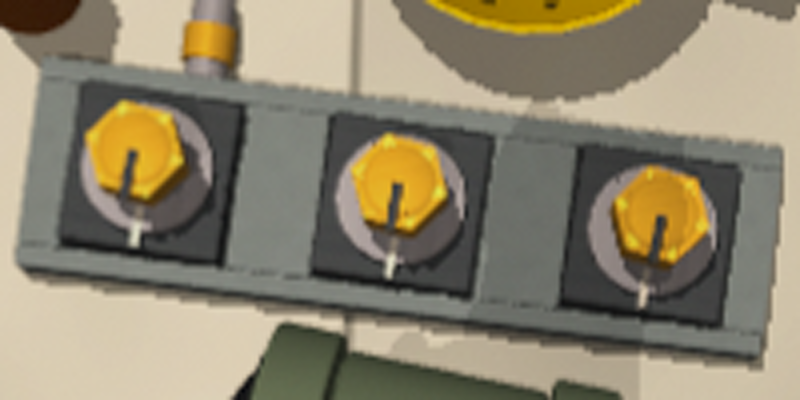

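I handed the job in at about 84 s of the 210 s allowed; no verdict was reported. I shut the isolator, ran all three nuts down hand-tight with the fingers, and tightened them with the spanner alone. Then I laid the spanner flat on the mat and turned the gas back on.

**Last checks:**
- **Nuts:** all three ribs point at their white ticks. That reads as about 2.7 for the two nut joints together, so the seats are at about 0.5 rad.
- **Spanner:** it lies flat, with its handle's middle well inside the mat and its jaw centre over the mat.
- **Isolator:** the handle is back along the pipe, as it was at the start.
- **Bystanders:** the colander, pot, bottle and jar look unmoved in the last top view. The bowl is partly hidden by the arm there, but the last wrist view shows it where it was.
- **Robot:** it is clear of everything.

**What disagreed or fell short:**
- **Nut 3:** it stopped short on the first spanner stroke, at about 0.38 rad, so I gave it a second one.
- **Camera calibration:** the top and wrist cameras disagreed by about 4 mm in x. I settled the nut centres from the hand's shift when it gripped each nut.

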